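# Reset the grinder, fit its bayonet lid and hold it at pulse

## Robot

A 6-joint arm with a two-finger parallel gripper is mounted at the origin on the work surface. World frame = base frame: x ahead of the robot, y to its left, z up, the work surface at z = 0. Lengths are in m, angles in rad, forces in N, time in s.
With the tool pointing down it reaches from about 0.225 to 0.875 m from the base axis. Payload 3.4 kg.
Tool frame: the origin (TCP) lies on the centre line of the jaws, within the pads' length; the fingertips stand 17 mm ahead of it and the grasp point (between the pads) lies 2 mm behind it; z points along the fingers, y is the line along which they close (so a half turn about z gives the same grasp; the last joint's range is limited). The gripper opens to 85 mm and grips with 20 to 120 N. Pads are 22 mm wide; open, the fingers measure 114 mm over their backs; the gripper's body (76 mm by 85 mm) begins 54 mm behind the grasp point. The pads swing forward as they close: fully open they stand 13 mm farther back than shut.
Start: joints at [-1.252, 0.276, 1.505, -0, 1.361, -0.121], TCP at [0.245, -0.52, 0.248] pointing down, gripper open.
Joint ranges: [-2.89, 2.89], [-0.75, 2.08], [0.22, 2.7], [-1.18, 4.32], [0.11, 2.71], [-2.7, 2.7]. Speed limits (rad/s): [2.57, 2.57, 3.14, 3.14, 3.14, 3.14].

## Interface

Orientations are given as a unit quaternion [w, x, y, z].
In Python, from rig import manip gives the robot as it stands.
- The arm moves only by the tool move_arm, never from a script. Its argument "steps" is one flat list of numbers, 7 for each row, row after row: the turn, a rotation vector about the world's x, y, z normalised to -1 to 1, where 1 is 360 degrees, then the shift along the world's x, y, z normalised to -1 to 1, where 1 is 1 m, then the opening, from -1 (shut) to 1 (fully open). A call has exactly 10 rows; each row is the pose to reach, as a shift and turn from the pose commanded when the call began, turning the shorter way round; what a row does not reach only later rows make up. A row lasts 1/10 s, in which the tool goes at most 50 mm and 8.59 degrees, less where a joint would pass 70% of its speed; a pose out of reach is approached as far as the arm can. A call with a number of a shift or a turn outside -1 to 1 is refused whole. A call with a gripper value outside its range is refused whole. The fingers move at their own pace and stop on an object; "squeeze" is the grip in N (left out, the last holds). Time passes only in rows, so rows that repeat a pose let the fingers close, or fill a call up. It gives the time, the measured TCP pose, the force, the opening and the grip force at its end, in the units of the state.
- manip.get_state(): the state, without advancing time (a new reading comes with each control period).
- manip.get_image(name): name is "scene" or "top" or "wrist"; returns a dict with "pixels" (384x512x3 uint8, blue, green, red), "fx", "fy", "cx", "cy" (pixels), "D" ([k1, k2, p1, p2, k3] as OpenCV has them; the pictures are not rectified), "R" (3x3) and "t" (3): a world point X has camera coordinates R X + t. Camera axes: x right, y down, z forward; pixel columns grow to the right and rows downward; lengths in m; the calibration is good to about 2 mm. A picture is of the moment at which its call begins. There is no depth.
- manip.sign_off(): hands the job in; it is judged then, once.
The state is a dict: "clock": time; "qpos": joint angles; "qd": joint speeds; "effort": joint torques, N m; "position": TCP position; "ee_rot": TCP orientation; "contact_force": force on the tool from outside, world axes, zero at the start; "moment": the same for the moment, N m; "width": finger opening in m; "gripper_force": force on a finger pad.
Only numpy, scipy, OpenCV 4.12 (cv2) and the standard library are available. Lean on these libraries where they do the work, as an engineer would, in place of code of your own. Each camera call takes 0.05 s, during which the arm holds its last target. There are 200 camera calls.

## Task

Take the steel pick from its wooden stand by the head and push the small recessed reset button on the grinder's foot down with its tip, then put the pick back in its stand. Next drop the grinder's lid fully home with its lugs through the two notches and turn it clockwise, against the spring, to the pulse position halfway (45 degrees) to the lock, never on to the lock. Finish holding it gripped there, because the spring turns it back if you let go, and leave the jar, tin and mug alone.

Things in the scene. Friction and masses are not known exactly. Their poses are not given: they have to be found in the camera images.
- grinder: coffee grinder base, fixed: upright steel drum 108 mm across, 105 mm high, open on top, with a black motor foot (70 x 70 mm, 55 mm high) on its +x side. Origin on the drum's axis at counter level, z up. Black ticks on the drum's rim and side: short ones mark open (in line with x) and lock (90 degrees clockwise from above), long ones pulse (45 degrees clockwise)
- rim (a point): centre of the drum's mouth, at rim height (105 mm up); axes as the grinder's. Here sits an aluminium collar, bore 77 mm (2.5 mm play round the lid's plug), flush with the rim, 6 mm thick, with two notches centred on the grinder's +x and -x (each 16 degrees either side); the channel below is 92 mm across. A wall stops counter-clockwise turning
- button_top (a point): centre of the top of the reset button, a grey 12 mm disc at the bottom of a 18 mm square well in the motor foot, 88 mm from the drum's axis on its +x side; the button's top lies 4 mm below the foot's top face (51 mm above the counter)
- reset_button (a joint): travel of the reset button, 0 = up, 0.004 m = fully down; spring, 1.5 N to start and 5 N at the bottom; it comes up again when released
- lid: the grinder's lid, loose, about 180 g, right way up on the counter. Origin at the centre of the plug's underside, z up. Grey plug 72 mm across, 14 mm high, with two lugs on the lid's +x and -x (12 mm wide, reaching 43 mm from the axis, 1 to 6 mm above the origin); aluminium flange 100 mm across, 14 to 20 mm above the origin. A half turn makes it the same lid
- lid_bar (a point): middle of the lid's upright black finger bar, 35 mm above the lid's origin: 94 mm long along the lid's x, 16 mm wide (y), 20 to 50 mm above the origin. To enter, the lid's x must be in line with the grinder's x, either way round. Fully home, the flange lies on the grinder's rim and the lid's origin is 91 mm above the grinder's
- pulse_ring (a joint): sprung ring in the channel that the lugs push: angle clockwise from above, 0 to 1.4 rad. The lugs meet it once the lid has turned about 9 degrees; from there it follows the lid: 0.63 rad is pulse (lid at 45 degrees), 1.4 rad the lock (lid at about 90). Spring torque 0.09 N m at 0, 0.16 N m at pulse; no bump is felt before the lock
- stand: wooden block 70 x 70 x 75 mm, fixed, with a 14 mm hole 70 mm deep down its middle. Origin under its centre, at counter level, z up
- pick: steel pick standing upright in the stand, loose, 50 g: round shaft 8 mm across and 65 mm long, blunt tapered tip 4 mm across, and a wooden head 18 mm square and 45 mm high. Origin at the tip, z up along the shaft; the head's shoulder (65 mm above the tip) rests on the stand's top, so the tip is then 10 mm above the counter
- pick_head (a point): middle of the pick's head, 87.5 mm above its tip; x and y axes are square to the head's faces
- jar: bystander: closed glass jar, 70 mm across, 100 mm high; origin under its centre
- tin: bystander: plain metal tin, 60 mm across, 75 mm high; origin under its centre
- mug: bystander: white mug, 76 mm across, 85 mm high; origin under its centre
Not all that is in view belongs to the job. Of the things like the pick, leave any that is blue or yellow; of the rest the smaller one is meant.

How it is judged:
By the outcome, as a careful person would: the job done as asked, in the order asked, and still so for the second after the job is handed in, while the arm keeps its last pose, push and grip.
It also fails if it takes over 62 s, if anything falls off the work surface, if the arm or the gripper's body presses on something with over 40 N, if the wrist force passes 120 N, or if a joint passes its speed limit or range.

## Working session

There is one attempt and no reset: what is moved stays moved. The work goes in short steps, Python scripts to look and compute and a tool call to move; the robot and the scene stay as the last step left them, time stands still between calls to the robot, and variables do not carry over. Pictures are saved under pics/ and viewed, at most 10 in all, crops included, and the job is handed in when it is done.

Besides the shell and the picture viewer there is one more tool, called after ">>>" in YAML: its name, and indented under it one key for each argument. move_arm: Moves the arm, as the interface text tells. Scaled input: -1 to 1 covers 1 m each way for a shift and 360 degrees each way for a turn. Its arguments: {"type":"object","properties":{"steps":{"type":"array"},"squeeze":{"type":"number"}},"required":["steps"]}

```bash
mkdir -p pics; ls; cat > h.py <<'E'
import cv2,numpy as np,json
from rig import manip
def grab(n,tag):
    d=manip.get_image(n); cv2.imwrite(f'pics/{tag}.png',d['pixels'])
    np.savez(f'pics/{tag}.npz',**{k:np.array(v) for k,v in d.items()}); return d
def load(tag): return dict(np.load(f'pics/{tag}.npz'))
def K(d): return np.array([[d['fx'],0,d['cx']],[0,d['fy'],d['cy']],[0,0,1]],float)
def ray(d,uv):
    p=cv2.undistortPoints(np.array(uv,float).reshape(-1,1,2),K(d),np.array(d['D'],float)).reshape(-1,2)
    R=np.array(d['R']);t=np.array(d['t']); c=-R.T@t
    return c,np.c_[p,np.ones(len(p))]@R
def onz(d,uv,z):
    c,v=ray(d,uv); return c+v*((z-c[2])/v[:,2])[:,None]
def proj(d,X):
    R=np.array(d['R'],float);return cv2.projectPoints(np.array(X,float).reshape(-1,1,3),cv2.Rodrigues(R)[0],np.array(d['t'],float),K(d),np.array(d['D'],float))[0].reshape(-1,2)
def st():
    s=manip.get_state(); print({k:np.round(s[k],4).tolist() for k in('clock','position','ee_rot','contact_force','width','gripper_force','qpos')})
E
python3 - <<'E'
from h import *
a=grab('top','top0');b=grab('scene','scene0');w=grab('wrist','wrist0');st()
for d in(a,b):print(-np.array(d['R']).T@d['t'],d['fx'])
cv2.imwrite('pics/both0.png',np.vstack([np.hstack([cv2.resize(a['pixels'],(400,300)),cv2.resize(b['pixels'],(400,300))])]))
E
```

```text
pics
{'clock': 0.15, 'position': [0.2447, -0.5199, 0.2476], 'ee_rot': [-0.0007, 0.9759, 0.2181, -0.0001], 'contact_force': [0.508, 0.224, -0.1079], 'width': 0.0856, 'gripper_force': 0.0, 'qpos': [-1.252, 0.2765, 1.5058, -0.0, 1.3607, -0.121]}
[0.50704338 0.04979969 1.2392519 ] 473.43904398306915
[1.20721182 0.0786467  1.03695296] 428.3097160768292
```

View pics/top0.png

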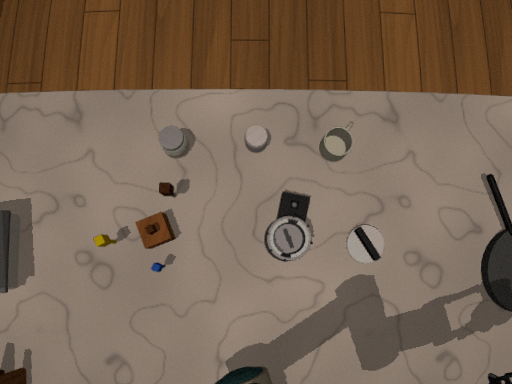

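View pics/scene0.png

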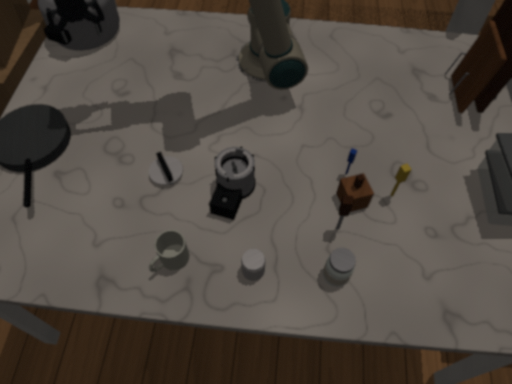

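Top view: stand (155,231), grinder (289,238) with its foot at (293,205), lid (366,244), jar (173,140), tin (256,138), mug (336,142). There are four pick-like things: yellow (101,240), blue (157,267), a dark one standing free at (166,189), and a wooden-headed one in the stand at (152,229). I'll compare them in an enlarged crop.

```bash
python3 - <<'E'
from h import *
a=load('top0')['pixels'];b=load('scene0')['pixels']
f=lambda im,s:np.clip(cv2.resize(im,s,interpolation=cv2.INTER_CUBIC).astype(float)*1.8,0,255).astype(np.uint8)
c1=f(a[170:290,85:205],(400,400));c2=f(b[140:250,320:430],(400,400))
cv2.imwrite('pics/crop1.png',np.hstack([c1,c2]))
E
```

```text
(no output)
```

View pics/crop1.png

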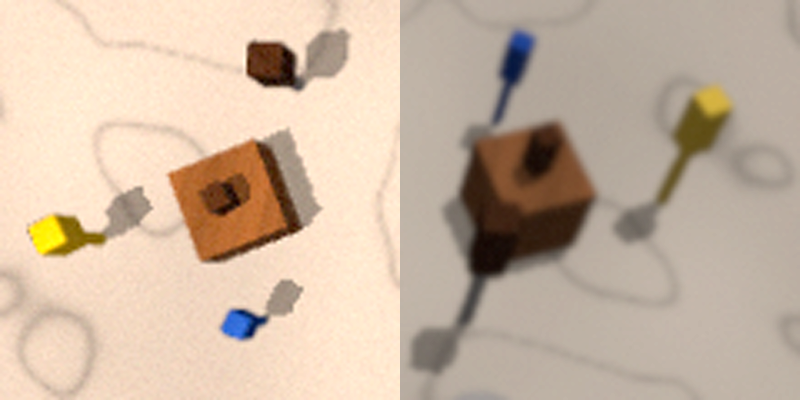

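The pick in the stand at (152,229) has a visibly smaller head than the dark free one at (166,189). The yellow (101,240) and blue (157,267) ones are excluded. So the pick in the stand is the one meant, and it also fits "standing in the stand". Now coarse positions.

```bash
python3 - <<'E'
from h import *
a=load('top0');im=a['pixels']
g=lambda *p,z:np.round(onz(a,p,z),4).tolist()
print('stand',g((135.4,222.5),(162.4,212.6),(171,239),(146,248.6),z=.075))
print('head top',g((152.5,229),z=.12))
print('grinder',g((289,238),z=.105),'foot',g((293.5,205),z=.055))
print('lid',g((366,244),z=.02),'bar ends',g((357,229),(377,258),z=.05))
print('jar tin mug darkpick blue yellow',g((171,134),z=.1),g((256,133),z=.075),g((339,138),z=.085),g((165,188),z=.11),g((157,267),z=.1),g((100,240),z=.11))
w=load('wrist0');print('wristcam',-w['R'].T@w['t'],w['R'],w['fx'])
E
```

```text
stand [[0.577, 0.3305, 0.075], [0.602, 0.2634, 0.075], [0.537, 0.2407, 0.075], [0.5129, 0.3023, 0.075]]
head top [[0.5592, 0.278, 0.12]]
grinder [[0.5394, -0.0468, 0.105]] foot [[0.6237, -0.063, 0.055]]
lid [[0.5254, -0.255, 0.02]] bar ends [[0.5631, -0.225, 0.05], [0.4893, -0.2753, 0.05]]
jar tin mug darkpick blue yellow [[0.795, 0.2428, 0.1]] [[0.8042, 0.0319, 0.075]] [[0.7904, -0.1771, 0.085]] [[0.6587, 0.2521, 0.11]] [[0.469, 0.2694, 0.1]] [[0.532, 0.4081, 0.11]]
wristcam [ 0.30405507 -0.49308251  0.37366958] [[ 0.42672154 -0.90438215 -0.00129035]
 [-0.87281299 -0.41219886  0.26132277]
 [-0.23686752 -0.11038582 -0.96525061]] 284.0279472478506
```

>>> move_arm:
  steps: [0, 0, 0, 0.025, 0.037, 0, 1, 0, 0, 0, 0.05, 0.075, 0, 1, 0, 0, 0, 0.075, 0.11, 0, 1, 0, 0, 0, 0.1, 0.15, 0, 1, 0, 0, 0, 0.125, 0.185, 0, 1, 0, 0, 0, 0.15, 0.22, 0, 1, 0, 0, 0, 0.175, 0.26, 0, 1, 0, 0, 0, 0.2, 0.295, 0, 1, 0, 0, 0, 0.22, 0.33, 0, 1, 0, 0, 0, 0.22, 0.33, 0, 1]

```text
clock: 1.15
position: [0.4665, -0.1861, 0.2481]
ee_rot: [-0.001, 0.975, 0.221, 0.001]
contact_force: [-0.3, -0.2, 0.2]
width: 0.0853
gripper_force: 0.0
```

```bash
python3 - <<'E'
from h import *
w=grab('wrist','wrist1');st()
cv2.imwrite('pics/w1b.png',np.clip(cv2.resize(w['pixels'],(768,576)).astype(float)*1.5,0,255).astype(np.uint8))
E
```

```text
{'clock': 1.2, 'position': [0.4655, -0.1883, 0.2481], 'ee_rot': [-0.0002, 0.9754, 0.2203, -0.0002], 'contact_force': [-0.255, -0.6235, 0.2461], 'width': 0.0855, 'gripper_force': 0.0, 'qpos': [-0.5231, 0.1663, 1.6533, 0.0, 1.3225, 0.6034]}
```

View pics/w1b.png

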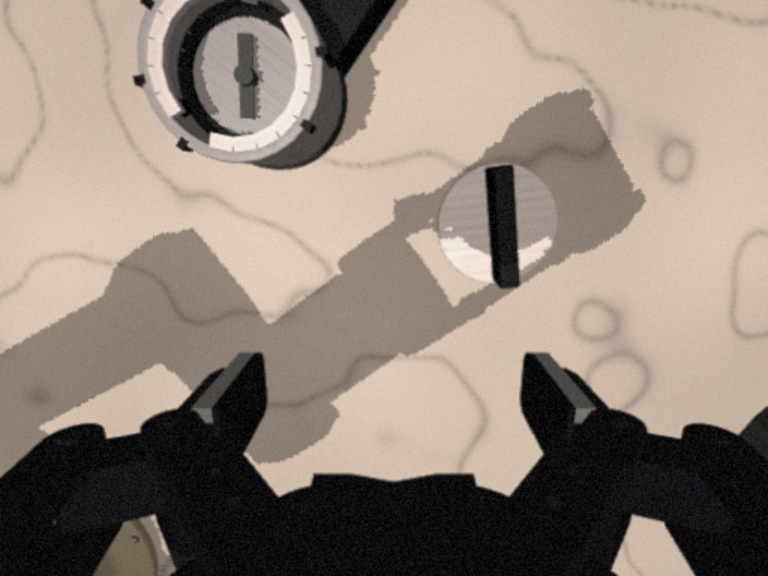

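The wrist view shows the lid at (500,225), bar ends about (499,166) and (507,287) in the 1.5x picture. The drum mouth is at (235,75), cut off at the top. I'll get a better grinder view on the way to the stand.

>>> move_arm:
  steps: [0, 0, 0, 0.02, 0.04, 0, 1, 0, 0, 0, 0.04, 0.085, 0, 1, 0, 0, 0, 0.055, 0.12, 0, 1, 0, 0, 0, 0.055, 0.12, 0, 1, 0, 0, 0, 0.055, 0.12, 0, 1, 0, 0, 0, 0.055, 0.12, 0, 1, 0, 0, 0, 0.055, 0.12, 0, 1, 0, 0, 0, 0.055, 0.12, 0, 1, 0, 0, 0, 0.055, 0.12, 0, 1, 0, 0, 0, 0.055, 0.12, 0, 1]

```text
clock: 2.2
position: [0.5197, -0.0708, 0.2484]
ee_rot: [0.0, 0.976, 0.218, 0.0]
contact_force: [-0.7, -0.5, 0.7]
width: 0.0854
gripper_force: 0.0
```

```bash
python3 - <<'E'
from h import *
w=grab('wrist','wrist2');st()
cv2.imwrite('pics/w2b.png',np.clip(cv2.resize(w['pixels'],(768,576)).astype(float)*2,0,255).astype(np.uint8))
E
```

```text
{'clock': 2.25, 'position': [0.5197, -0.0706, 0.2484], 'ee_rot': [0.0001, 0.976, 0.2179, 0.0], 'contact_force': [0.0467, -0.0048, -0.5923], 'width': 0.0853, 'gripper_force': 0.0, 'qpos': [-0.2677, 0.1997, 1.6094, -0.0001, 1.3323, 0.8639]}
```

View pics/w2b.png

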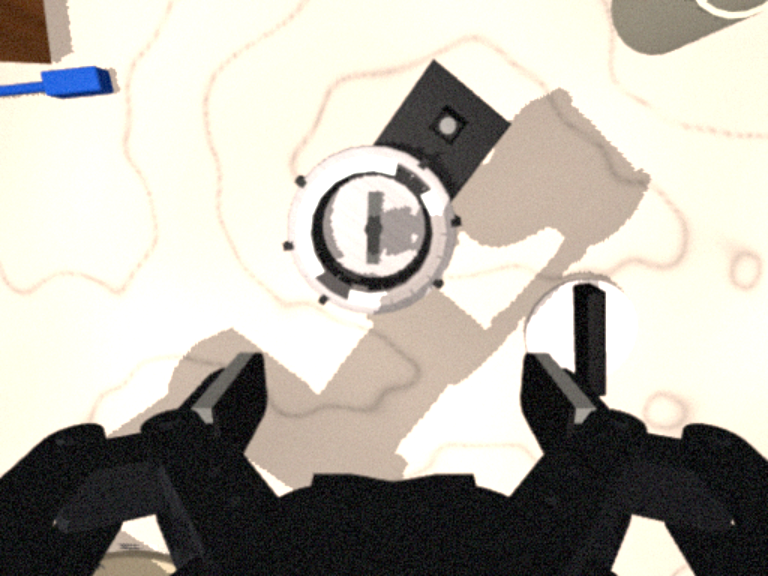

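The wrist view shows the drum mouth centred near (372,231), the open ticks at (424,162) and (323,299), and the grey button at (449,125) in the well of the foot. The foot's outer corners are at (433,60) and (511,123).

```bash
python3 - <<'E'
from h import *
w=load('wrist2');im=w['pixels']
S=lambda P:(np.array(P,float)+.5)/1.5-.5
# rim ticks: dark blobs
T=S([(424,162),(323,299),(301,181),(438,283),(288,246),(456,221)])
X=onz(w,T,.105);print(X.round(4).tolist())
d=X[0]-X[1];print('mids',[((X[i]+X[i+1])/2).round(4).tolist() for i in(0,2,4)],'yaw open ticks',np.degrees(np.arctan2(d[1],d[0])))
for i in (2,4):
  d=X[i]-X[i+1];print(np.linalg.norm(d),np.degrees(np.arctan2(d[1],d[0])))
# button: bright blob in the well
u,v=S([(449,125)])[0].astype(int)
g=im.max(2);sub=g[v-9:v+10,u-9:u+10]
print(sub)
_,m=cv2.threshold(sub,0,255,cv2.THRESH_OTSU)
n,l,s,c=cv2.connectedComponentsWithStats(m);k=l[9,9];b=c[k]+[u-9,v-9];print('button',b,s[k],onz(w,[b],.051))
F=onz(w,S([(433,60),(511,123)]),.055);d=F[0]-F[1];print('foot corners',F,np.linalg.norm(d),np.degrees(np.arctan2(d[1],d[0]))-90,'mid',F.mean(0))
E
```

```text
[[0.5929, -0.0581, 0.105], [0.4867, -0.0363, 0.105], [0.5507, 0.0053, 0.105], [0.5288, -0.1, 0.105], [0.5098, -0.0024, 0.105], [0.5696, -0.0921, 0.105]]
mids [[0.5398, -0.0472, 0.105], [0.5398, -0.0474, 0.105], [0.5397, -0.0472, 0.105]] yaw open ticks -11.640119352459111
0.1075390808521012 78.22413825838441
0.10784796818486765 123.6603937518751
[[ 30  34  27  30  20  27  16  19  14  17   3  23   7  16  25  37  35  32
   31]
 [ 32  24  32  22  13  17  16  23  21   9   5   8   4  12  18  27  29  33
   34]
 [ 29  34  23  20  20  26  22  33  32  21  12  15  17   8  14   8  25  24
   26]
 [ 33  30  24  17  25  24  33  35  38  45  34  14   4   4  14   8  18  25
   26]
 [ 27  18  16  22  25  33  57  68  73  76  60  43  20   5  20  10  10   8
   14]
 [ 18  19  28  31  43  63  87  93  96  92  92  81  57  18  12   5   0  20
    2]
 [ 29  25  27  43  74  97  95  96  93  94  92  88  74  43  25  11   6  16
   17]
 [ 23  16  32  50  87  96  99  94  94  95  94  96  91  68  40  24  19  12
    8]
 [ 22  29  37  72  97  97  98  94  95  94  90  97  89  72  41  23  24  24
   16]
 [ 24  26  46  75 100  9
[... 356 characters left out ...]
7  24  16  12  19
   31]
 [ 19  15  11  29  43  70  81  91  94  93  87  66  40  31  30  10  15  32
   34]
 [ 20  16  19  28  28  32  45  60  61  56  49  34  28  27  14  17  25  35
   30]
 [ 27  29  24  23  21  16  25  36  30  32  36  28  25  16  15  14  27  31
   32]
 [ 33  39  28  22  20  11  25  28  29  29  35  27  26  10  16  26  35  25
   30]
 [ 33  32  28  29  29  19  10  22  18  28  29  20   2  18  33  36  38  34
   29]]
button [298.03809524  83.35238095] [  3   4  11  12 105] [[ 0.62542392 -0.06490791  0.051     ]]
foot corners [[ 0.65801122 -0.0367961   0.055     ]
 [ 0.64540936 -0.1045698   0.055     ]] 0.0689353433367665 -10.533302694384403 mid [ 0.65171029 -0.07068295  0.055     ]
```

>>> move_arm:
  steps: [0, 0, 0, 0, 0.045, 0, 1, 0, 0, 0, 0, 0.09, 0, 1, 0, 0, 0, 0, 0.135, 0, 1, 0, 0, 0, 0, 0.18, 0, 1, 0, 0, 0, 0, 0.225, 0, 1, 0, 0, 0, 0, 0.27, 0, 1, 0, 0, 0, 0, 0.315, 0, 1, 0, 0, 0, 0, 0.34, 0, 1, 0, 0, 0, 0, 0.34, 0, 1, 0, 0, 0, 0, 0.34, 0, 1]

```text
clock: 3.25
position: [0.5196, 0.2698, 0.248]
ee_rot: [0.001, 0.976, 0.219, -0.0]
contact_force: [0.0, 0.0, -0.1]
width: 0.0849
gripper_force: 0.0
```

```bash
python3 - <<'E'
from h import *
w=grab('wrist','wrist3');st()
cv2.imwrite('pics/w3b.png',np.clip(cv2.resize(w['pixels'],(768,576)).astype(float)*2,0,255).astype(np.uint8))
E
```

```text
{'clock': 3.3, 'position': [0.5197, 0.269, 0.2481], 'ee_rot': [0.0005, 0.9759, 0.2182, -0.0003], 'contact_force': [0.161, -0.0217, 0.2274], 'width': 0.0854, 'gripper_force': 0.0, 'qpos': [0.3594, 0.2918, 1.4824, -0.001, 1.3681, 1.4904]}
```

View pics/w3b.png

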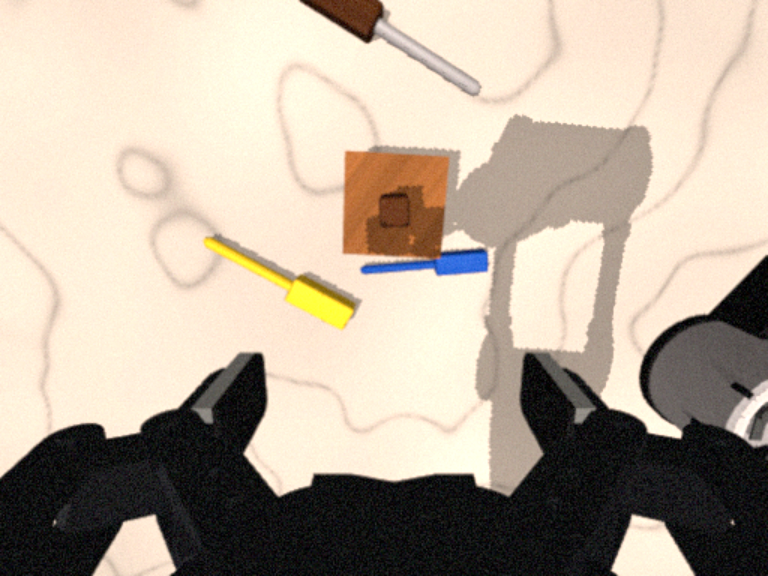

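The wrist view shows the stand top with corners (345,151), (449,157), (441,257) and (343,253). The pick head is at (394,210), nearly square to the image, with blue and yellow standing clear of it. Next I measure the head and stand, and the lid from the earlier picture.

```bash
python3 - <<'E'
from h import *
S=lambda P:(np.array(P,float)+.5)/1.5-.5
w=load('wrist3');im=w['pixels']
C=onz(w,S([(345,151),(449,157),(441,257),(343,253)]),.075);print('stand',C.round(4).tolist(),C.mean(0),[np.linalg.norm(C[i]-C[i-1]).round(4) for i in range(4)])
for i in(0,1):
  d=C[i]-C[3-i];print(np.degrees(np.arctan2(d[1],d[0])))
g=cv2.cvtColor(im,cv2.COLOR_BGR2GRAY)
print(g[124:158:2,246:284:2]); 
np.set_printoptions(linewidth=250)
big=cv2.resize(im[95:178,222:306],None,fx=7,fy=7,interpolation=cv2.INTER_CUBIC)
w1=load('wrist1');l=w1['pixels'][100:200,285:380]
L=cv2.resize(l,None,fx=5.8,fy=5.8,interpolation=cv2.INTER_CUBIC)
H=np.zeros((581,800,3),np.uint8);big=cv2.resize(big,(400,400));L=cv2.resize(L,(400,421))
H[:400,:400]=np.clip(big*2.5,0,255);H[:421,400:]=np.clip(L*1.5,0,255);cv2.imwrite('pics/c3.png',H)
# lid: bar mask (dark) 
gl=cv2.GaussianBlur(cv2.cvtColor(w1['pixels'],cv2.COLOR_BGR2GRAY),(3,3),0)
m=np.zeros_like(gl);m[105:197,305:360]=(gl[105:197,305:360]<30)*255
cs=max(cv2.findContours(m,0,1)[0],key=cv2.contourArea);r=cv2.minAreaRect(cs);print(r)
B=cv2.boxPoints(r);X=onz(w1,B,.05);print('bar box z.05',X.round(4).tolist(),X.mean(0))
E
```

```text
stand [[0.5779, 0.3318, 0.075], [0.6043, 0.2671, 0.075], [0.5411, 0.2409, 0.075], [0.5139, 0.3053, 0.075]] [0.5593172  0.28629281 0.075     ] [np.float64(0.0693), np.float64(0.0699), np.float64(0.0684), np.float64(0.0699)]
22.501160075669812
22.494333362742445
[[67 55 62 59 59 54 60 62 62 66 44 52 46 51 51 39 53 42 54]
 [64 62 61 64 59 61 62 67 58 53 47 42 45 42 46 43 40 41 65]
 [59 60 64 63 63 58 57 31 37 34 25 31 35 42 42 47 38 42 62]
 [66 60 61 61 29  8 16 12 13 16 16 16 24 46 45 46 44 45 62]
 [64 62 62 52 28 29 28 29 35 28 35 35 30 37 43 44 45 45 64]
 [63 60 59 49 42 41 42 35 34 38 40 41 32 30 46 48 49 47 53]
 [64 62 63 52 39 40 36 41 36 35 42 39 41 28 40 39 44 47 52]
 [56 60 66 54 38 35 29 44 34 39 46 44 36 29 42 40 38 46 43]
 [61 64 63 54 35 42 40 36 34 36 37 35 38 25 38 44 48 43 44]
 [65 64 63 52 36 42 41 36 38 37 37 37 39 34 42 44 44 45 43]
 [62 49 55 34 32 29 33 35 39 37 37 33 38 27 38 38 45 46 45]
 [45 46 40 44 29 36 40 39 37 32 34 41 36 27 40 49 38 48 47]
 [42 40 41 37 26 18 36 33 37 37 41 40 31 28 42 46 49 47 43]
 [44 40 40 41 27 24 25 24 27 27 34 25 25 35 46 46 48 48 43]
 [42 43 41 42 43 40 39 39 47 44 41 43 40 47 33 44 46 41 38]
 [41 39 40 45 42 41 40 47 41 40 45 46 44 48 45 45 48 46 47]
 [36 38 43 44 44 43 46 45 42 47 45 47 42 47 50 41 49 44 48]]
((334.3503723144531, 150.69464111328125), (79.42047119140625, 17.295419692993164), 86.9471206665039)
bar box z.05 [[0.5587, -0.2178, 0.05], [0.5678, -0.2345, 0.05], [0.4915, -0.2837, 0.05], [0.4817, -0.2658, 0.05]] [ 0.52490373 -0.25043703  0.05      ]
```

View pics/c3.png

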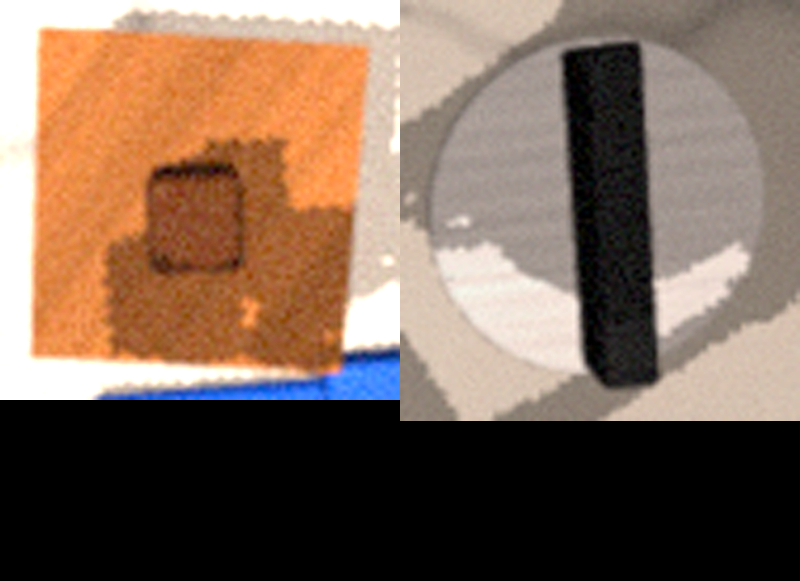

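The crop shows the head's top face at roughly (152..240, 178..271), square to the camera, with its dark far side above it. On the right, the bar's top face runs from (611,46) to (629,382), with its left side face visible.

```bash
python3 - <<'E'
from h import *
w=load('wrist3');f=lambda P:np.array(P)/[4.762,4.819]+[222,95]-.4
H=onz(w,f([(152,178),(241,178),(242,272),(151,271)]),.12);print('head',H.round(4).tolist(),H.mean(0),np.linalg.norm(H[0]-H[1]),np.linalg.norm(H[0]-H[3]))
d=H[0]+H[1]-H[2]-H[3];print('yaw',np.degrees(np.arctan2(d[1],d[0])))
w=load('wrist1');f=lambda P:(np.array(P)-[400,0])/4.21+[285,100]-.4
B=onz(w,f([(581,46),(640,44),(658,381),(600,384)]),.05);print('bar',B.round(4).tolist(),B.mean(0),np.linalg.norm(B[0]-B[3]),np.linalg.norm(B[0]-B[1]))
d=B[0]+B[1]-B[2]-B[3];print('yaw',np.degrees(np.arctan2(d[1],d[0])))
F=onz(w,f([(430,205),(764,190),(606,36),(596,376)]),.02);print('flange ext',F.round(4).tolist(),F[:2].mean(0),F[2:].mean(0))
E
```

```text
head [[0.5632, 0.2974, 0.12], [0.5702, 0.2826, 0.12], [0.5549, 0.2749, 0.12], [0.5478, 0.2904, 0.12]] [0.55900054 0.2863267  0.12      ] 0.016388008329329743 0.016882635069545272
yaw 25.395668782383925
bar [[0.5615, -0.2213, 0.05], [0.5686, -0.2349, 0.05], [0.4916, -0.2846, 0.05], [0.4838, -0.2704, 0.05]] [ 0.52640557 -0.25279675  0.05      ] 0.09189205959362762 0.015393936173859788
yaw 32.571376554468166
flange ext [[0.506, -0.2088, 0.02], [0.5525, -0.2953, 0.02], [0.5703, -0.2321, 0.02], [0.4817, -0.2783, 0.02]] [ 0.52924598 -0.2520488   0.02      ] [ 0.52599638 -0.25521165  0.02      ]
```

>>> move_arm:
  steps: [0, 0, 0, 0.04, 0.017, -0.01, 1, 0, 0, 0, 0.04, 0.017, -0.05, 1, 0, 0, 0, 0.04, 0.017, -0.09, 1, 0, 0, 0, 0.04, 0.017, -0.12, 1, 0, 0, 0, 0.04, 0.017, -0.14, 1, 0, 0, 0, 0.04, 0.017, -0.151, 1, 0, 0, 0, 0.04, 0.017, -0.151, 1, 0, 0, 0, 0.04, 0.017, -0.151, -1, 0, 0, 0, 0.04, 0.017, -0.151, -1, 0, 0, 0, 0.04, 0.017, -0.151, -1]
  squeeze: 50

```text
clock: 4.3
position: [0.5606, 0.2869, 0.0988]
ee_rot: [-0.0, 0.976, 0.218, 0.001]
contact_force: [0.0, -0.2, 0.1]
width: 0.0438
gripper_force: 0.0
```

>>> move_arm:
  steps: [0, 0, 0, 0, 0, 0, -1, 0, 0, 0, 0, 0, 0, -1, 0, 0, 0, 0, 0, 0, -1, 0, 0, 0, 0, 0, 0, -1, 0, 0, 0, 0, 0, 0, -1, 0, 0, 0, 0, 0, 0, -1, 0, 0, 0, 0, 0, 0, -1, 0, 0, 0, 0, 0, 0, -1, 0, 0, 0, 0, 0, 0, -1, 0, 0, 0, 0, 0, 0, -1]

```text
clock: 5.3
position: [0.5601, 0.2869, 0.0981]
ee_rot: [-0.0, 0.976, 0.218, 0.001]
contact_force: [-0.9, 0.4, 5.6]
width: 0.0174
gripper_force: 49.0
```

>>> move_arm:
  steps: [0, 0, 0, 0, 0, 0.02, -1, 0, 0, 0, 0, 0, 0.05, -1, 0, 0, 0, 0, 0, 0.09, -1, 0, 0, 0, 0, 0, 0.13, -1, 0, 0, 0, 0.005, -0.03, 0.14, -1, 0, 0, 0, 0.013, -0.07, 0.14, -1, 0, 0, 0, 0.021, -0.11, 0.14, -1, 0, 0, 0, 0.028, -0.15, 0.14, -1, 0, 0, 0, 0.036, -0.19, 0.14, -1, 0, 0, 0, 0.043, -0.23, 0.14, -1]

```text
clock: 6.3
position: [0.6027, 0.0551, 0.2367]
ee_rot: [-0.0, 0.976, 0.218, -0.0]
contact_force: [0.8, 0.3, -1.2]
width: 0.0174
gripper_force: 48.9
```

>>> move_arm:
  steps: [0, 0, 0, 0.008, -0.04, 0, -1, 0, 0, 0, 0.015, -0.08, 0, -1, 0, 0, 0, 0.021, -0.11, 0, -1, 0, 0, 0, 0.0225, -0.122, -0.01, -1, 0, 0, 0, 0.0225, -0.122, -0.03, -1, 0, 0, 0, 0.0225, -0.122, -0.05, -1, 0, 0, 0, 0.0225, -0.122, -0.06, -1, 0, 0, 0, 0.0225, -0.122, -0.06, -1, 0, 0, 0, 0.0225, -0.122, -0.06, -1, 0, 0, 0, 0.0225, -0.122, -0.06, -1]

```text
clock: 7.3
position: [0.626, -0.065, 0.1784]
ee_rot: [0.0, 0.976, 0.218, 0.001]
contact_force: [-0.2, 0.0, -0.3]
width: 0.0178
gripper_force: 49.0
```

```bash
python3 - <<'E'
from h import *
w=grab('wrist','wrist4');st();t=grab('scene','scene4')
a=w['pixels'];b=t['pixels']
a=a[40:240,180:380]
p=proj(t,[0.6257,-.065,.08])[0].astype(int);print(p)
b=b[p[1]-40:p[1]+40,p[0]-40:p[0]+40]
cv2.imwrite('pics/c4.png',np.clip(np.hstack([cv2.resize(a,(400,400)),cv2.resize(b,(400,400),interpolation=cv2.INTER_CUBIC)]).astype(float)*2,0,255).astype(np.uint8))
E
```

```text
{'clock': 7.35, 'position': [0.626, -0.0651, 0.1785], 'ee_rot': [0.0005, 0.9759, 0.2184, 0.001], 'contact_force': [-0.0785, -0.5802, -0.8944], 'width': 0.0175, 'gripper_force': 48.9706, 'qpos': [-0.2141, 0.399, 1.495, -0.0, 1.2453, 0.9164]}
[222 193]
```

View pics/c4.png

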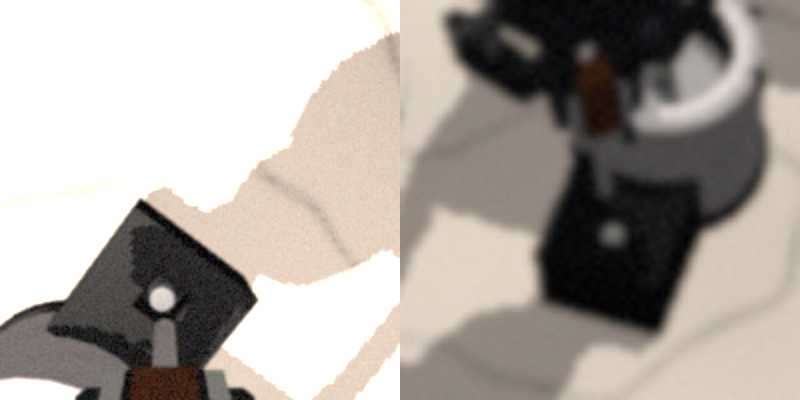

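The wrist crop shows the pick tip at (164,320), just in front of the button at (161,298). In the scene crop it hangs straight above the foot. Checking the tip's position:

```bash
python3 - <<'E'
from h import *
w=load('wrist4');print(onz(w,[(180+164/2-.3,40+319/2-.3)],.0903),onz(w,[(180+161/2-.3,40+298/2-.3)],.051))
t=load('scene4');p=np.array([222-40+(606-400)/5,193-40+196/5]);print(p,proj(t,[.626,-.065,.0903]))
E
```

```text
[[ 0.62772203 -0.06519202  0.0903    ]] [[ 0.62574269 -0.06462853  0.051     ]]
[223.2 192.2] [[222.62782985 191.47292668]]
```

>>> move_arm:
  steps: [0, 0, 0, -0.001, 0, -0.02, -1, 0, 0, 0, -0.001, 0, -0.033, -1, 0, 0, 0, -0.001, 0, -0.037, -1, 0, 0, 0, -0.001, 0, -0.04, -1, 0, 0, 0, -0.001, 0, -0.043, -1, 0, 0, 0, -0.001, 0, -0.045, -1, 0, 0, 0, -0.001, 0, -0.0455, -1, 0, 0, 0, -0.001, 0, -0.0455, -1, 0, 0, 0, -0.001, 0, -0.0455, -1, 0, 0, 0, -0.001, 0, -0.0455, -1]

```text
clock: 8.4
position: [0.624, -0.0652, 0.1345]
ee_rot: [0.0, 0.976, 0.218, 0.0]
contact_force: [-4.6, 0.8, 11.3]
width: 0.0178
gripper_force: 50.8
```

The 11 N reading is past the spring's 5 N and the tip height is about 46.5 mm, so the button has bottomed. Returning the pick.

>>> move_arm:
  steps: [0, 0, 0, 0, 0, 0.02, -1, 0, 0, 0, 0, 0, 0.05, -1, 0, 0, 0, 0, 0, 0.09, -1, 0, 0, 0, -0.002, 0.01, 0.11, -1, 0, 0, 0, -0.009, 0.05, 0.115, -1, 0, 0, 0, -0.017, 0.09, 0.115, -1, 0, 0, 0, -0.024, 0.13, 0.115, -1, 0, 0, 0, -0.031, 0.17, 0.115, -1, 0, 0, 0, -0.039, 0.21, 0.115, -1, 0, 0, 0, -0.046, 0.25, 0.115, -1]

```text
clock: 9.4
position: [0.5785, 0.1863, 0.2475]
ee_rot: [0.0, 0.976, 0.218, 0.001]
contact_force: [0.4, -0.3, -0.0]
width: 0.0175
gripper_force: 49.0
```

>>> move_arm:
  steps: [0, 0, 0, -0.008, 0.04, 0, -1, 0, 0, 0, -0.015, 0.08, 0, -1, 0, 0, 0, -0.0185, 0.1, 0, -1, 0, 0, 0, -0.0185, 0.102, -0.02, -1, 0, 0, 0, -0.0185, 0.102, -0.04, -1, 0, 0, 0, -0.0185, 0.102, -0.055, -1, 0, 0, 0, -0.0185, 0.102, -0.06, -1, 0, 0, 0, -0.0185, 0.102, -0.06, -1, 0, 0, 0, -0.0185, 0.102, -0.06, -1, 0, 0, 0, -0.0185, 0.102, -0.06, -1]

```text
clock: 10.4
position: [0.5606, 0.2869, 0.1881]
ee_rot: [-0.0, 0.976, 0.218, 0.001]
contact_force: [-1.3, 1.1, 0.2]
width: 0.0173
gripper_force: 49.0
```

```bash
python3 - <<'E'
from h import *
w=grab('wrist','wrist5');st();t=grab('top','top5');t=grab('scene','scene5')
a=w['pixels'][40:240,160:360];b=t['pixels']
p=proj(t,[0.559,.286,.085])[0].astype(int);print(p)
b=b[p[1]-40:p[1]+40,p[0]-40:p[0]+40]
cv2.imwrite('pics/c5.png',np.clip(np.hstack([cv2.resize(a,(400,400)),cv2.resize(b,(400,400),interpolation=cv2.INTER_CUBIC)]).astype(float)*2,0,255).astype(np.uint8))
E
```

```text
{'clock': 10.45, 'position': [0.5605, 0.2868, 0.188], 'ee_rot': [-0.0001, 0.9759, 0.2181, 0.0011], 'contact_force': [-0.9943, -0.0278, -0.5351], 'width': 0.0174, 'gripper_force': 49.0275, 'qpos': [0.3626, 0.3928, 1.4805, -0.0001, 1.2661, 1.4938]}
[356 183]
```

View pics/c5.png

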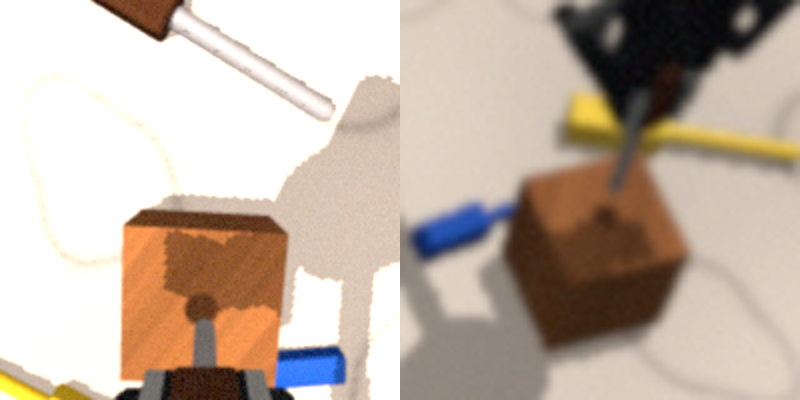

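The wrist crop shows the hole at (201,308), the tip at (204,321) and the pick upright. The blue and yellow picks are lying down. They already were in the view at 2.25 s, before I came near them, so they toppled on their own. Checking the alignment:

```bash
python3 - <<'E'
from h import *
w=load('wrist5');f=lambda P:np.array(P)/2+[160,40]-.3
print('hole',onz(w,f([(201,294),(201,308)]),.075),'tip',onz(w,f([(204,321)]),.0999))
C=onz(w,f([(123,226),(288,236),(279,386),(121,380)]),.075);print(C.mean(0),C)
E
```

```text
hole [[0.56536255 0.28963807 0.075     ]
 [0.55965909 0.28695964 0.075     ]] tip [[0.56159847 0.28641733 0.0999    ]]
[0.55928094 0.28590881 0.075     ] [[0.5780487  0.33185377 0.075     ]
 [0.603908   0.26710858 0.075     ]
 [0.5415228  0.23932931 0.075     ]
 [0.51364428 0.30534359 0.075     ]]
```

>>> move_arm:
  steps: [0, 0, 0, -0.001, 0, -0.02, -1, 0, 0, 0, -0.001, 0, -0.035, -1, 0, 0, 0, -0.001, 0, -0.05, -1, 0, 0, 0, -0.001, 0, -0.065, -1, 0, 0, 0, -0.001, 0, -0.08, -1, 0, 0, 0, -0.001, 0, -0.088, -1, 0, 0, 0, -0.001, 0, -0.089, -1, 0, 0, 0, -0.001, 0, -0.089, -1, 0, 0, 0, -0.001, 0, -0.089, -1, 0, 0, 0, -0.001, 0, -0.089, -1]

```text
clock: 11.55
position: [0.5591, 0.2868, 0.0981]
ee_rot: [-0.0, 0.976, 0.218, 0.0]
contact_force: [0.4, -0.2, 0.9]
width: 0.0174
gripper_force: 49.3
```

>>> move_arm:
  steps: [0, 0, 0, 0, 0, 0, 1, 0, 0, 0, 0, 0, 0, 1, 0, 0, 0, 0, 0, 0, 1, 0, 0, 0, 0, 0, 0, 1, 0, 0, 0, 0, 0, 0, 1, 0, 0, 0, 0, 0, 0, 1, 0, 0, 0, 0, 0, 0.02, 1, 0, 0, 0, 0, 0, 0.05, 1, 0, 0, 0, 0, 0, 0.09, 1, 0, 0, 0, 0, 0, 0.13, 1]

```text
clock: 12.55
position: [0.5584, 0.2865, 0.2287]
ee_rot: [0.0, 0.976, 0.218, -0.001]
contact_force: [0.5, 0.7, 0.5]
width: 0.0855
gripper_force: 0.0
```

```bash
python3 - <<'E'
from h import *
w=grab('wrist','wrist6');st();t=grab('scene','scene6')
a=w['pixels'][40:240,160:360];b=t['pixels']
b=b[120:260,300:440]
cv2.imwrite('pics/c6.png',np.clip(np.hstack([cv2.resize(a,(400,400)),cv2.resize(b,(400,400),interpolation=cv2.INTER_CUBIC)]).astype(float)*2,0,255).astype(np.uint8))
E
```

```text
{'clock': 12.6, 'position': [0.562, 0.288, 0.2369], 'ee_rot': [-0.0009, 0.9759, 0.2182, 0.0064], 'contact_force': [1.7266, 0.8249, 3.8508], 'width': 0.0854, 'gripper_force': 0.0, 'qpos': [0.3635, 0.3603, 1.4076, -0.0001, 1.3607, 1.4944]}
```

View pics/c6.png

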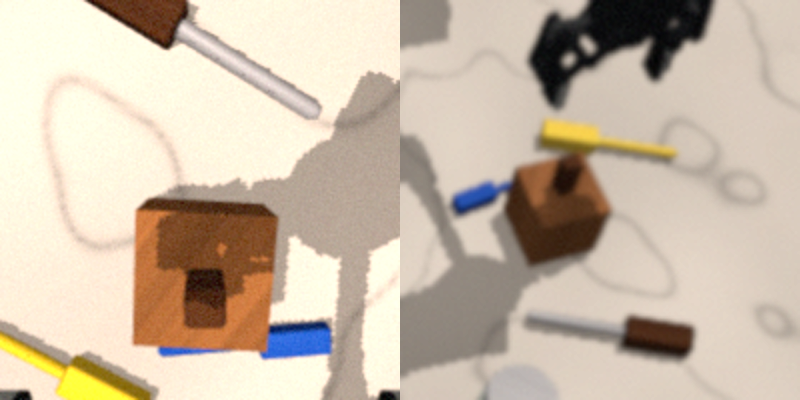

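The pick is back upright in its stand: head at (205,298) in the wrist crop and (568,172) in the scene crop. Now the lid.

>>> move_arm:
  steps: [0, 0, 0, -0.005, -0.045, 0.02, 1, 0, 0, 0, -0.01, -0.09, 0.02, 1, 0, 0, 0, -0.015, -0.135, 0.02, 1, 0, 0, 0, -0.02, -0.18, 0.02, 1, 0, 0, 0, -0.025, -0.225, 0.02, 1, 0, 0, 0, -0.03, -0.27, 0.02, 1, 0, 0, 0, -0.035, -0.315, 0.02, 1, 0, 0, 0, -0.04, -0.36, 0.02, 1, 0, 0, 0, -0.045, -0.405, 0.02, 1, 0, 0, 0, -0.05, -0.45, 0.02, 1]

```text
clock: 13.65
position: [0.5081, -0.1649, 0.2474]
ee_rot: [-0.0, 0.976, 0.218, -0.0]
contact_force: [1.2, 0.5, 0.2]
width: 0.0854
gripper_force: 0.0
```

>>> move_arm:
  steps: [0, 0, 0, -0.005, -0.045, 0, 1, 0, 0, 0, -0.01, -0.09, 0, 1, 0, 0, 0.01, -0.01, -0.1, 0, 1, 0, 0, 0.02, -0.01, -0.1, -0.02, 1, 0, 0, 0.02, -0.01, -0.1, -0.04, 1, 0, 0, 0.02, -0.01, -0.1, -0.05, 1, 0, 0, 0.02, -0.01, -0.1, -0.05, 1, 0, 0, 0.02, -0.01, -0.1, -0.05, 1, 0, 0, 0.02, -0.01, -0.1, -0.05, 1, 0, 0, 0.02, -0.01, -0.1, -0.05, 1]

```text
clock: 14.65
position: [0.4994, -0.2635, 0.1988]
ee_rot: [0.001, 0.96, 0.279, 0.001]
contact_force: [-0.1, 0.6, 0.2]
width: 0.0854
gripper_force: 0.0
```

```bash
python3 - <<'E'
from h import *
w=grab('wrist','wrist7');st()
c=proj(w,[.5265,-.2535,.05])[0];print(c)
g=cv2.GaussianBlur(cv2.cvtColor(w['pixels'],cv2.COLOR_BGR2GRAY),(3,3),0)
q=proj(w,[[.5265+a*.84*.047-b*.54*.008,-.2535+a*.54*.047+b*.84*.008,.05] for a in(1,-1) for b in(1,-1)]);print('pred corners',q.round(1).tolist())
np.set_printoptions(linewidth=250)
x0,y0=int(c[0]),int(c[1])
for dy in(-40,-20,0,20,40): print(y0+dy,g[y0+dy,x0-24:x0+24].tolist())
for dx in(-4,0,4): print('col',x0+dx,y0-75,g[y0-75:y0-30,x0+dx].tolist(),y0+30,g[y0+30:y0+75,x0+dx].tolist())
E
```

```text
{'clock': 14.7, 'position': [0.4993, -0.2634, 0.1987], 'ee_rot': [0.0007, 0.9603, 0.2791, 0.0005], 'contact_force': [0.3526, 0.3152, 0.49], 'width': 0.0852, 'gripper_force': 0.0, 'qpos': [-0.6088, 0.2914, 1.6099, -0.0, 1.2386, 0.3963]}
[267.08602384 154.6355468 ]
pred corners [[258.5, 104.1], [275.7, 104.0], [259.2, 201.1], [275.0, 201.0]]
114 [164, 164, 163, 163, 163, 163, 163, 163, 162, 161, 161, 163, 163, 162, 154, 122, 73, 41, 34, 35, 34, 34, 34, 32, 29, 28, 29, 30, 29, 30, 28, 29, 50, 82, 102, 106, 106, 113, 130, 148, 157, 159, 158, 158, 159, 159, 157, 157]
134 [160, 159, 159, 160, 160, 160, 160, 160, 160, 159, 160, 160, 159, 161, 153, 120, 71, 36, 28, 32, 32, 31, 31, 32, 31, 29, 28, 27, 24, 19, 18, 28, 57, 87, 100, 103, 103, 102, 101, 102, 102, 103, 102, 102, 102, 102, 103, 103]
154 [103, 102, 103, 104, 104, 104, 104, 104, 104, 104, 104, 104, 104, 105, 103, 88, 56, 25, 14, 15, 15, 14, 15, 17, 16, 16, 14, 15, 16, 16, 17, 29, 59, 89, 102, 104, 103, 104, 104, 104, 104, 104, 104, 104, 104, 105, 104, 104]
174 [100, 100, 100, 101, 102, 101, 100, 100, 100, 100, 100, 101, 101, 101, 101
[... 864 characters left out ...]
132, 129, 128, 125, 117, 103, 90, 78, 53, 32, 30, 32, 31, 32, 33, 33, 30, 29, 30, 31, 32, 33, 32, 31, 30, 30, 31] 184 [27, 27, 29, 29, 28, 26, 24, 23, 21, 20, 19, 16, 13, 13, 14, 14, 27, 56, 81, 88, 88, 88, 87, 87, 88, 89, 88, 87, 86, 87, 88, 88, 88, 88, 87, 86, 86, 87, 87, 87, 87, 87, 88, 87, 87]
col 271 79 [134, 134, 135, 135, 135, 134, 133, 134, 135, 134, 134, 134, 134, 133, 134, 134, 134, 133, 132, 129, 125, 120, 114, 108, 104, 90, 58, 32, 28, 30, 31, 32, 32, 31, 30, 29, 30, 31, 31, 30, 30, 30, 29, 29, 29] 184 [25, 25, 24, 23, 24, 26, 26, 27, 27, 28, 26, 23, 24, 26, 25, 23, 31, 57, 82, 88, 88, 88, 88, 88, 88, 88, 88, 87, 88, 88, 88, 87, 86, 86, 86, 86, 86, 87, 88, 86, 86, 86, 85, 86, 86]
```

>>> move_arm:
  steps: [0, 0, 0, 0.02, 0.008, -0.03, 1, 0, 0, 0, 0.027, 0.01, -0.07, 1, 0, 0, 0, 0.027, 0.01, -0.11, 1, 0, 0, 0, 0.027, 0.01, -0.14, 1, 0, 0, 0, 0.027, 0.01, -0.157, 1, 0, 0, 0, 0.027, 0.01, -0.157, 1, 0, 0, 0, 0.027, 0.01, -0.157, -1, 0, 0, 0, 0.027, 0.01, -0.157, -1, 0, 0, 0, 0.027, 0.01, -0.157, -1, 0, 0, 0, 0.027, 0.01, -0.157, -1]
  squeeze: 80

```text
clock: 15.7
position: [0.5264, -0.2537, 0.042]
ee_rot: [0.001, 0.96, 0.279, 0.001]
contact_force: [-0.4, -0.9, -0.3]
width: 0.0278
gripper_force: 0.0
```

>>> move_arm:
  steps: [0, 0, 0, 0, 0, 0, -1, 0, 0, 0, 0, 0, 0, -1, 0, 0, 0, 0, 0, 0, -1, 0, 0, 0, 0, 0, 0, -1, 0, 0, 0, 0, 0, 0, -1, 0, 0, 0, 0, 0, 0, -1, 0, 0, 0, 0, 0, 0, -1, 0, 0, 0, 0, 0, 0, -1, 0, 0, 0, 0, 0, 0, -1, 0, 0, 0, 0, 0, 0, -1]

```text
clock: 16.7
position: [0.5264, -0.2537, 0.0419]
ee_rot: [0.001, 0.96, 0.279, 0.001]
contact_force: [-0.5, 0.0, 6.0]
width: 0.0147
gripper_force: 80.2
```

>>> move_arm:
  steps: [0, 0, 0, 0, 0, 0.03, -1, 0, 0, 0, 0, 0, 0.07, -1, 0, 0, 0, 0, 0, 0.11, -1, 0, 0, -0.02, 0, 0, 0.13, -1, 0, 0, -0.04, 0.003, 0.04, 0.13, -1, 0, 0, -0.06, 0.005, 0.08, 0.13, -1, 0, 0, -0.08, 0.008, 0.12, 0.13, -1, 0, 0, -0.1, 0.011, 0.16, 0.13, -1, 0, 0, -0.12, 0.013, 0.19, 0.13, -1, 0, 0, -0.1225, 0.0135, 0.2065, 0.13, -1]

```text
clock: 17.7
position: [0.5386, -0.0441, 0.1704]
ee_rot: [-0.001, 0.995, -0.102, -0.001]
contact_force: [-0.2, -0.1, -1.3]
width: 0.0147
gripper_force: 79.2
```

>>> move_arm:
  steps: [0, 0, 0, 0, 0, 0, -1, 0, 0, 0, 0, 0, 0, -1, 0, 0, 0, 0, 0, 0, -1, 0, 0, 0, 0, 0, 0, -1, 0, 0, 0, 0, 0, 0, -1, 0, 0, 0, 0, 0, 0, -1, 0, 0, 0, 0, 0, 0, -1, 0, 0, 0, 0, 0, 0, -1, 0, 0, 0, 0, 0, 0, -1, 0, 0, 0, 0, 0, 0, -1]

```text
clock: 18.7
position: [0.5393, -0.0468, 0.1708]
ee_rot: [0.0, 0.995, -0.102, -0.0]
contact_force: [0.0, -0.1, -1.7]
width: 0.0145
gripper_force: 79.2
```

```bash
python3 - <<'E'
from h import *
w=grab('wrist','wrist8');s=grab('scene','scene8');st()
from scipy.spatial.transform import Rotation as Ro
q=manip.get_state()['ee_rot'];R=Ro.from_quat([q[1],q[2],q[3],q[0]]).as_matrix();print('yaw',np.degrees(np.arctan2(R[1,0],R[0,0])),R[:,2])
p=np.array(manip.get_state()['position'])
np.set_printoptions(linewidth=250)
g=cv2.GaussianBlur(cv2.cvtColor(w['pixels'],cv2.COLOR_BGR2GRAY),(3,3),0)
# predicted bar end (tool +x) top edge & flange edge, assuming the lid is centred at TCP
o=p-[0,0,.042]
for n,a,z in(('barend',.047,.05),('flange',.05,.02)):
  u=proj(w,o+R[:,0]*a+[0,0,z])[0];print(n,u.round(1),g[int(u[1])-15:int(u[1])+16,int(round(u[0]))].tolist())
u=proj(w,o+R[:,0]*.043+[0,0,.05])[0];print('row',u.round(1),proj(w,[o+R[:,0]*.043+R[:,1]*b+[0,0,.05] for b in(-.008,.008)]).round(1).tolist(),g[int(u[1]),int(u[0])-25:int(u[0])+25].tolist())
E
```

```text
{'clock': 18.8, 'position': [0.5393, -0.0467, 0.1708], 'ee_rot': [0.0, 0.9948, -0.1019, -0.0], 'contact_force': [-0.6437, 0.213, -1.9963], 'width': 0.0148, 'gripper_force': 79.1663, 'qpos': [-0.215, 0.2814, 1.6999, -0.0001, 1.1604, 1.56]}
yaw -11.694806327159128 [-3.86541221e-05 -8.36046931e-05 -9.99999996e-01]
barend [258.8 161.9] [91, 106, 120, 127, 131, 126, 94, 43, 15, 13, 11, 8, 7, 8, 8, 8, 8, 10, 13, 17, 20, 19, 18, 20, 21, 20, 18, 19, 19, 19, 21]
flange [259.4 146.9] [23, 23, 24, 24, 24, 23, 23, 35, 65, 91, 97, 95, 93, 90, 86, 91, 106, 120, 127, 131, 126, 94, 43, 15, 13, 11, 8, 7, 8, 8, 8]
row [258.9 171.3] [[239.9, 171.2], [277.8, 171.3]] [122, 122, 122, 122, 122, 122, 122, 123, 124, 115, 86, 43, 17, 14, 17, 17, 17, 18, 20, 21, 20, 19, 21, 21, 19, 18, 20, 20, 20, 20, 19, 18, 18, 20, 24, 22, 19, 20, 22, 22, 21, 22, 23, 22, 19, 14, 18, 46, 90, 118]
```

```bash
cat > ring.py <<'E'
from h import *
from scipy.spatial.transform import Rotation as Ro
def ring(tag,p,R,zf,angs):
    w=load(tag);g=cv2.GaussianBlur(cv2.cvtColor(w['pixels'],cv2.COLOR_BGR2GRAY),(3,3),0).astype(np.float32)
    o=np.array([p[0],p[1],zf]);rs=np.arange(.040,.064,.00025);out=[]
    for a in angs:
        d=R[:,0]*np.cos(np.radians(a))+R[:,1]*np.sin(np.radians(a))
        P=proj(w,o+rs[:,None]*d).astype(np.float32)
        v=cv2.remap(g,P[:,:1],P[:,1:],1).ravel()
        G=np.abs(v[8:]-v[:-8]);k=G.argmax();out.append((a,rs[k+4],round(float(v[max(k-4,0)])),round(float(v[min(k+12,len(v)-1)])),P[k+4].round().tolist()))
    return out
E
python3 - <<'E'
from ring import *
s=manip.get_state();q=s['ee_rot'];R=Ro.from_quat([q[1],q[2],q[3],q[0]]).as_matrix();p=np.array(s['position'])
for o in ring('wrist8',p,R,p[2]-.042+.02,range(-90,91,15)):print(o)
w=load('wrist8');print('end face bottom',proj(w,p+R[:,0]*.047-[0,0,.022]),'cam',-w['R'].T@w['t']-p)
print('scene');
for o in ring('scene8',p,R,p[2]-.042+.02,range(-90,91,15)):print(o)
E
```

```text
(-90, np.float64(0.04775000000000001), 185, 163, [175.0, 236.0])
(-75, np.float64(0.04850000000000001), 115, 163, [175.0, 215.0])
(-60, np.float64(0.04900000000000001), 120, 161, [181.0, 194.0])
(-45, np.float64(0.05050000000000001), 143, 162, [192.0, 174.0])
(-30, np.float64(0.04900000000000001), 201, 96, [213.0, 161.0])
(-15, np.float64(0.056000000000000015), 99, 20, [231.0, 139.0])
(0, np.float64(0.04725000000000001), 9, 123, [259.0, 152.0])
(15, np.float64(0.04275), 32, 127, [280.0, 164.0])
(30, np.float64(0.056500000000000015), 40, 115, [314.0, 149.0])
(45, np.float64(0.05150000000000001), 124, 172, [328.0, 173.0])
(60, np.float64(0.06275000000000003), 113, 137, [361.0, 182.0])
(75, np.float64(0.05025000000000001), 124, 114, [347.0, 214.0])
(90, np.float64(0.05100000000000001), 175, 116, [350.0, 236.0])
end face bottom [[259.42491869 152.7291878 ]] cam [ 0.0642404  -0.01454248  0.12614359]
scene
(-90, np.float64(0.04800000000000001), 101, 88, [251.0, 157.0])
(-75, np.float64(0.05125000000000001), 76, 88, [250.0, 161.0])
(-60, np.float64(0.05900000000000002), 62, 84, [248.0, 166.0])
(-45, np.float64(0.05100000000000001), 73, 59, [242.0, 166.0])
(-30, np.float64(0.05150000000000001), 82, 59, [237.0, 168.0])
(-15, np.float64(0.05200000000000001), 60, 50, [232.0, 168.0])
(0, np.float64(0.04225), 12, 32, [228.0, 165.0])
(15, np.float64(0.041), 39, 52, [224.0, 163.0])
(30, np.float64(0.04850000000000001), 67, 63, [219.0, 162.0])
(45, np.float64(0.056250000000000015), 59, 66, [213.0, 160.0])
(60, np.float64(0.054250000000000013), 67, 69, [212.0, 156.0])
(75, np.float64(0.05125000000000001), 67, 65, [213.0, 151.0])
(90, np.float64(0.04925000000000001), 83, 75, [215.0, 147.0])
```

The bar's end face lies at 47.2 mm, so the lid is centred in the grip to about 1 mm and its yaw matches the notches. Lowering.

>>> move_arm:
  steps: [0, 0, 0, 0.0005, -0.0003, -0.008, -1, 0, 0, 0, 0.0005, -0.0003, -0.016, -1, 0, 0, 0, 0.0005, -0.0003, -0.02, -1, 0, 0, 0, 0.0005, -0.0003, -0.023, -1, 0, 0, 0, 0.0005, -0.0003, -0.025, -1, 0, 0, 0, 0.0005, -0.0003, -0.027, -1, 0, 0, 0, 0.0005, -0.0003, -0.029, -1, 0, 0, 0, 0.0005, -0.0003, -0.031, -1, 0, 0, 0, 0.0005, -0.0003, -0.031, -1, 0, 0, 0, 0.0005, -0.0003, -0.031, -1]

```text
clock: 19.8
position: [0.5398, -0.0471, 0.1399]
ee_rot: [0.0, 0.995, -0.102, 0.0]
contact_force: [1.0, 0.5, -1.4]
width: 0.0145
gripper_force: 79.2
```

>>> move_arm:
  steps: [0, 0, 0, 0, 0, -0.002, -1, 0, 0, 0, 0, 0, -0.004, -1, 0, 0, 0, 0, 0, -0.005, -1, 0, 0, 0, 0, 0, -0.006, -1, 0, 0, 0, 0, 0, -0.007, -1, 0, 0, 0, 0, 0, -0.0075, -1, 0, 0, 0, 0, 0, -0.008, -1, 0, 0, 0, 0, 0, -0.008, -1, 0, 0, 0, 0, 0, -0.008, -1, 0, 0, 0, 0, 0, -0.008, -1]

```text
clock: 20.8
position: [0.5398, -0.0471, 0.1329]
ee_rot: [0.0, 0.995, -0.102, 0.0]
contact_force: [-2.0, 0.6, 5.7]
width: 0.0145
gripper_force: 80.4
```

>>> move_arm:
  steps: [0, 0, -0.01, 0, 0, 0, -1, 0, 0, -0.025, 0, 0, 0, -1, 0, 0, -0.04, 0, 0, 0, -1, 0, 0, -0.055, 0, 0, 0, -1, 0, 0, -0.07, 0, 0, 0, -1, 0, 0, -0.085, 0, 0, 0, -1, 0, 0, -0.1, 0, 0, 0, -1, 0, 0, -0.115, 0, 0, 0, -1, 0, 0, -0.123, 0, 0, 0, -1, 0, 0, -0.125, 0, 0, 0, -1]

```text
clock: 21.8
position: [0.5406, -0.0471, 0.1329]
ee_rot: [-0.0, 0.88, -0.475, 0.001]
contact_force: [0.3, 1.6, 6.4]
width: 0.0141
gripper_force: 80.3
```

>>> move_arm:
  steps: [0, 0, 0, 0, 0, 0, -1, 0, 0, 0, 0, 0, 0, -1, 0, 0, 0, 0, 0, 0, -1, 0, 0, 0, 0, 0, 0, -1, 0, 0, 0, 0, 0, 0, -1, 0, 0, 0, 0, 0, 0, -1, 0, 0, 0, 0, 0, 0, -1, 0, 0, 0, 0, 0, 0, -1, 0, 0, 0, 0, 0, 0, -1, 0, 0, 0, 0, 0, 0, -1]

```text
clock: 22.8
position: [0.5406, -0.0471, 0.1329]
ee_rot: [-0.0, 0.88, -0.474, 0.001]
contact_force: [-0.4, 2.3, 5.4]
width: 0.0146
gripper_force: 80.2
```

```bash
python3 - <<'E'
from ring import *
w=grab('wrist','wrist9');st()
s=manip.get_state();q=s['ee_rot'];R=Ro.from_quat([q[1],q[2],q[3],q[0]]).as_matrix();p=np.array(s['position']);print('yaw',np.degrees(np.arctan2(R[1,0],R[0,0])),'moment',s['moment'])
g=cv2.GaussianBlur(cv2.cvtColor(w['pixels'],cv2.COLOR_BGR2GRAY),(3,3),0).astype(np.float32)
# bar yaw in grip: side edges at the visible protruding end, on the top plane
for a in(.028,.032,.036,.040,.044):
    b=np.arange(-.014,.0141,.00025);P=proj(w,p+R[:,0]*a+b[:,None]*R[:,1]+[0,0,.008]).astype(np.float32)
    v=cv2.remap(g,P[:,:1],P[:,1:],1).ravel();k=np.flatnonzero(v<50);print(a,b[k[0]],b[k[-1]],'| before', end=' ')
    w8=load('wrist8');g8=cv2.GaussianBlur(cv2.cvtColor(w8['pixels'],cv2.COLOR_BGR2GRAY),(3,3),0).astype(np.float32)
    v=cv2.remap(g8,P[:,:1],P[:,1:],1).ravel();k=np.flatnonzero(v<50);print(b[k[0]],b[k[-1]])
E
```

```text
{'clock': 22.85, 'position': [0.5406, -0.0471, 0.1329], 'ee_rot': [-0.0004, 0.8804, -0.4743, 0.001], 'contact_force': [0.4653, 1.4378, 6.2308], 'width': 0.0149, 'gripper_force': 80.2253, 'qpos': [-0.2152, 0.3177, 1.7524, 0.0002, 1.0695, 2.3439]}
yaw -56.628618722585614 moment [0.12080382 0.20728003 0.26755384]
0.028 -0.006499999999999994 0.00825000000000002 | before -0.006499999999999994 0.00850000000000002
0.032 -0.006499999999999994 0.00825000000000002 | before -0.006499999999999994 0.00850000000000002
0.036 -0.006499999999999994 0.00825000000000002 | before -0.006499999999999994 0.00850000000000002
0.04 -0.006499999999999994 0.00825000000000002 | before -0.006499999999999994 0.00850000000000002
0.044 -0.006499999999999994 0.00825000000000002 | before -0.006499999999999994 0.00850000000000002
```

The lid turned 45.0° (tool yaw −56.6° against the grinder's −11.6°). It is home at 132.9 mm, the bar has not slipped in the grip, and a spring moment is felt. Handing in.

```bash
python3 -c "
from rig import manip;print(manip.sign_off())"
```

```text
the job is handed in; nothing more can be done
None
```

I pushed the reset button fully down, put the pick back in its stand, and seated the lid fully home; it is held gripped at the 45-degree pulse position, and I handed the job in at about 23 s (sign-off returned no verdict).

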